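# Switch on and tare the laboratory balance

## Robot

A 6-joint arm with a two-finger parallel gripper is mounted at the origin on the work surface. World frame = base frame: x ahead of the robot, y to its left, z up, the work surface at z = 0. Lengths are in m, angles in rad, forces in N, time in s.
With the tool pointing down it reaches from about 0.35 to 0.775 m from the base axis. Payload 7.3 kg.
Tool frame: the origin (TCP) lies midway between the tips of the shut fingers; the grasp point (between the pads) lies r.pinch_z behind it (r.pinch_z is the distance from the TCP to the grasp point, in m); z points along the fingers, y is the line along which they close (so a half turn about z gives the same grasp; the last joint's range is limited). The gripper opens to 92 mm and grips with 3 to 60 N. Pads are 19 mm wide; open, the fingers measure 130 mm over their backs; the gripper's body (75 mm by 190 mm) begins 47 mm behind the grasp point.
Start: joints at [-1.307, 0.342, 1.524, -0, 1.275, -0.146], TCP at [0.209, -0.482, 0.227] pointing down, gripper open.
Joint ranges: [-2.53, 2.53], [-0.77, 2.02], [0.04, 2.7], [-1, 4.14], [0.28, 2.66], [-3.11, 3.11]. Speed limits (rad/s): [2.57, 2.57, 3.14, 3.14, 3.14, 3.14].

## Interface

Orientations are given as a rotation vector (axis times angle).
In Python, from bench import r gives the robot as it stands. The module is installed in compiled form; this text tells all that it offers.
- The arm moves only by the tool step_arm, never from a script. Its arguments are lists of equal length, an entry for each row: "xyz": the shift along the tool's x, y, z each as a share of 0.5 m, from -1 to 1, a list of three; "twist": the turn, a rotation vector about the tool's x, y, z each as a share of 90 degrees, from -1 to 1, a list of three. In form: {"xyz": [[dx, dy, dz], ...], "twist": [[rx, ry, rz], ...]}. A call has 1 to 10 rows; each row shifts and turns the commanded pose from where the row before left it, along the tool's axes as they then stand; what a row does not reach is not made up. A row lasts 1/8 s, in which the tool goes at most 62.5 mm and 10.7 degrees, less where a joint would pass 70% of its speed; a pose out of reach is approached as far as the arm can. A call with a number of a shift or a turn outside -1 to 1 is refused whole. A call with a gripper value outside its range is refused whole. "fingers" is the closure, from 0 (fully open) to 1 (shut), set as the call begins (left out, the last holds). The fingers move at their own pace and stop on an object; the grip force is fixed at half the most. Time passes only in rows, so rows that do not move let the fingers close. It gives the time, the measured TCP pose, the force, the opening and the grip force at its end, in the units of the state.
- r.sense(): the state, without advancing time (a new reading comes with each control period).
- r.get_image(name): name is "scene" or "top"; returns the picture (384x512x3 uint8, red, green, blue); there is no depth.
- r.camera_params(name): a dict with "K" (3x3 intrinsics, pixels), "rvec" (rotation vector, rad) and "tvec" (3), from world to camera coordinates, as OpenCV has them. Camera axes: x right, y down, z forward; pixel columns grow to the right and rows downward; lengths in m; the calibration is good to about 2 mm. A picture is of the moment at which its call begins. camera_params takes no time and is no camera call.
- r.close_job(): hands the job in; it is judged then, once.
The state is a dict: "t": time; "qpos": joint angles; "qd": joint speeds; "joint_efforts": joint torques, N m; "tool_pos": TCP position; "tool_rot": TCP orientation; "force": force on the tool from outside, world axes, zero at the start; "torque": the same for the moment, N m; "grip_width": finger opening in m; "grasp_force": force on a finger pad.
Only numpy, scipy, OpenCV 4.12 (cv2) and the standard library are available. Lean on these libraries where they do the work, as an engineer would, in place of code of your own. Each camera call takes 0.05 s, during which the arm holds its last target. There are 200 camera calls.

## Task

Get the balance ready for weighing: with a light fingertip press, push in the switch of the bench socket that holds the plug, then push in the balance's round power button (both stay in), and last press the broad tare key at the right-hand end of its key row and let it come back up. Press no other switch or key, do not touch the weighing pan or the empty dish on it, lift nothing and leave everything else where it stands. Finish with the hand clear.

Things in the scene. Friction and masses are not known exactly. Their poses are not given: they have to be found in the camera images.
- balance: White bench balance, 270 mm deep (x), 210 mm wide (y), fixed. Origin: centre of its underside; x points to its rear, y to the left seen from its front (the key row), z up. Front 50 mm: level key deck, 50 mm high; then sloping display, housing 68 mm high, pan. Keys in one row, 105 mm in front of the centre, from +y to -y: round power button, two small keys, broad tare key. Keys move straight down.
- power_button_top (a point): Centre of the top of the balance's round power button, 22 mm in diameter, at the left-hand end of the key row; at 80 mm to +y of the balance's centre line, 58 mm above the table when out (8 mm above the deck).
- power_button (a joint): How far the power button is in, m: 0 out (off), 0.004 fully in (on). Moves down against about 3.5 N of friction and stays where it is pushed; counts as on from 0.003. Never needs releasing. Fully in, it yields up to 3 mm more on a cushion, from 5.5 to 14.5 N.
- tare_key_top (a point): Centre of the top of the broad tare key, 56 mm wide (y) and 18 mm deep (x), at the right-hand end of the key row; 56 mm to -y of the centre line, 57 mm above the table when up (7 mm above the deck).
- tare_key (a joint): How far the tare key is down, m: 0 up, 0.003 fully down; counts as pressed from 0.002. Spring key: about 1 N to start, about 3 N fully down; comes back up by itself. Fully down, it yields up to 3 mm more on a cushion, from 5.5 to 14.5 N.
- menu_key (a joint): Second key from the left, 20 mm wide and 18 mm deep, 42 mm to +y of the centre line, spring key like the tare key, 0 up, 0.003 down. Not to be pressed.
- print_key (a joint): Third key from the left, 20 mm wide and 18 mm deep, 8 mm to +y of the centre line, spring key like the tare key, 0 up, 0.003 down. Not to be pressed.
- pan: Round steel weighing pan of the balance, 130 mm in diameter and 6 mm thick, top 84 mm above the table, centre 45 mm behind the balance's centre. Origin: centre of its underside. Not to be touched.
- dish: Empty round aluminium weighing dish, 80 mm across the rim, 22 mm high, standing loose on the pan. Origin: centre of its underside. Not to be touched.
- socket_unit: White bench socket unit, 240 (x) x 100 (y) x 50 mm, fixed left or right of the balance, its -x end towards the robot. Origin: centre of its underside. Three sockets at x = -75, 0, +75 mm (y = +22 mm), beside each a round push switch (y = -30 mm), moving straight down. The balance's dark plug, 43 mm thick, standing to 104 mm above the table, is in the socket at x = -75 mm, nearest the robot.
- plug_switch_top (a point): Centre of the top of the push switch beside the plug, 22 mm in diameter, 52 mm from the plug's axis; 59 mm above the table when out (9 mm above the unit's top).
- plug_switch (a joint): How far the switch beside the plug is in, m: 0 out (off), 0.005 fully in (on). Moves down against about 3.5 N of friction and stays where it is pushed; counts as on from 0.0035. Never needs releasing. Fully in, it yields up to 3 mm more on a cushion, from 5.5 to 14.5 N.
- middle_switch (a joint): The same kind of switch beside the empty middle socket, 75 mm from the plug's switch: 0 out, 0.005 in. Not to be pressed.
- far_switch (a joint): The same kind of switch beside the empty socket farthest from the robot: 0 out, 0.005 in. Not to be pressed.
- specimen_tray: Cardboard specimen tray with six small mineral pieces, 200 x 140 mm, 32 mm high, heavy and fixed, on the other side of the balance from the socket unit. Origin: centre of its underside. Bystander.
- lens: Hand lens lying flat, 105 mm long, 48 mm wide, 9 mm thick. Origin: middle of its underside. Loose bystander in front of the balance.
- streak_plate: White porcelain streak plate, 50 x 50 x 7 mm. Origin: centre of its underside. Loose bystander in front of the balance.
- banded_rock: Brown rock, about 56 x 48 x 36 mm. Origin: centre of its underside. Loose bystander in front of the balance.
- pink_rock: Pinkish rock, about 52 x 44 x 30 mm. Origin: centre of its underside. Loose bystander in front of the balance.
- grey_rock: Dark grey rock, about 66 x 54 x 42 mm. Origin: centre of its underside. Loose bystander behind, to one side.
- sample_jar: Small jar with white cap, 52 mm in diameter, 75 mm high. Origin: centre of its underside. Loose bystander behind, to one side.
- slide_box: Closed slide box, 102 x 77 x 36 mm. Origin: centre of its underside. Loose bystander, far to one side.

How it is judged:
On the way, in this order (a step that is already met when the one before it is completed fails the run):
1. the switch of the socket with the plug is in (value of joint plug_switch above 0.0035 m), for 0.1 s.
2. the balance's power button is in (value of joint power_button above 0.003 m), for 0.1 s.
3. the tare key is pressed (value of joint tare_key above 0.002 m and value of joint power_button above 0.003 m and value of joint plug_switch above 0.0035 m), for 0.05 s.
At the end, for the whole second after the job is handed in: The plug's switch is in by more than 3.5 of 5 mm and the power button by more than 3 of 4 mm, the tare key is back up (less than 1 mm down), the other keys and switches are untouched (less than 1 mm), the dish rests on the pan within 6 mm of where it stood, and no bystander has moved by 15 mm (value of joint plug_switch above 0.0035 m and value of joint power_button above 0.003 m and value of joint each of tare_key, menu_key, print_key, middle_switch, far_switch below 0.001 m and distance of dish from where it was at the start of the episode below 0.006 m and horizontal distance between dish and pan below 0.03 m and linear speed of dish below 0.02 m/s and distance of each of lens, streak_plate, banded_rock, pink_rock, grey_rock, sample_jar, slide_box from where it was at the start of the episode below 0.015 m).
It fails at once if out of order: the power button is pressed before the socket is switched on, or the tare key before the balance is switched on ((value of joint power_button above 0.0015 m and value of joint plug_switch below 0.0035 m) or (value of joint tare_key above 0.0015 m and value of joint power_button below 0.003 m)).
It fails at once if another key or switch is pressed (by 1.5 mm) (value of joint any of menu_key, print_key, middle_switch, far_switch above 0.0015 m).
It fails at once if the balance, the socket unit or the specimen tray is pressed hard (over 25 N) (contact force between any of the fingers, the arm and balance above 25 N or contact force between any of the fingers, the arm and socket_unit above 25 N or contact force between any of the fingers, the arm and specimen_tray above 25 N).
It fails at once if the robot touches the pan or the dish, or the dish is shifted (6 mm) (contact force between any of the fingers, the arm and pan above 0.5 N or contact force between any of the fingers, the arm and dish above 0.5 N or distance of dish from where it was at the start of the episode above 0.006 m).
It fails at once if a bystander is shifted or lifted (15 mm) (not (distance of each of lens, streak_plate, banded_rock, pink_rock, grey_rock, sample_jar, slide_box from where it was at the start of the episode below 0.015 m)).
It also fails if it takes over 45 s, if anything falls off the work surface, if the arm or the gripper's body presses on something with over 40 N, if the wrist force passes 120 N, or if a joint passes its speed limit or range.

## Working session

There is one attempt and no reset: what is moved stays moved. The work goes in short steps, Python scripts to look and compute and a tool call to move; the robot and the scene stay as the last step left them, time stands still between calls to the robot, and variables do not carry over. Pictures are saved under pics/ and viewed, at most 10 in all, crops included, and the job is handed in when it is done.

Besides the shell and the picture viewer there is one more tool, called after "Request:" by a JSON object that holds its "api" and its "payload". step_arm: Moves the arm, as the interface text tells. Its arguments: {"type":"object","properties":{"xyz":{"type":"array","items":{"type":"array","items":{"type":"number","minimum":-1,"maximum":1}}},"twist":{"type":"array","items":{"type":"array","items":{"type":"number","minimum":-1,"maximum":1}}},"fingers":{"type":"number"}},"required":["xyz","twist"]}

```bash
mkdir -p pics; python3 - <<'E'
from bench import r
import cv2,numpy as np
for n in("scene","top"):
    cv2.imwrite(f"pics/{n}0.png",r.get_image(n)[:,:,::-1]); 
    c=r.camera_params(n); R=cv2.Rodrigues(np.array(c["rvec"]))[0]; print(n,c["K"],-R.T@np.array(c["tvec"]).ravel())
s=r.sense();print(s,r.pinch_z)
E
```

```text
scene [[347.28991869   0.         255.35035885]
 [  0.         347.28991869 185.1351991 ]
 [  0.           0.           1.        ]] [ 0.89242279 -0.52977609  1.03356934]
top [[371.54756486   0.         256.7264739 ]
 [  0.         371.54756486 196.14552727]
 [  0.           0.           1.        ]] [ 0.41042702 -0.08725985  0.99526726]
{'t': 0.1, 'qpos': array([-1.30699521e+00,  3.42655746e-01,  1.52489879e+00, -5.15062302e-05,
        1.27543656e+00, -1.45988440e-01]), 'qd': array([ 0.00072448, -0.00097415, -0.00336603,  0.00170043,  0.00019733,
        0.00093727]), 'joint_efforts': array([ 1.60114399e-03, -4.32004416e+01, -2.44696176e+01,  7.19165476e-02,
        5.25683386e-02, -5.29648389e-05]), 'tool_pos': array([ 0.2090834 , -0.48116977,  0.226121  ]), 'tool_rot': array([-3.07450929e+00, -6.38941103e-01,  2.06482774e-04]), 'force': array([0.23390399, 0.29480538, 0.52548289]), 'torque': array([ 0.00394884,  0.02963459, -0.00479759]), 'grasp_force': 0.0, 'grip_width': 0.09203289407072766} 0.0188
```

View pics/top0.png

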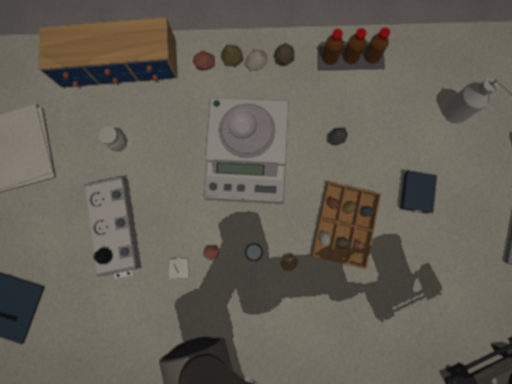

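View pics/scene0.png

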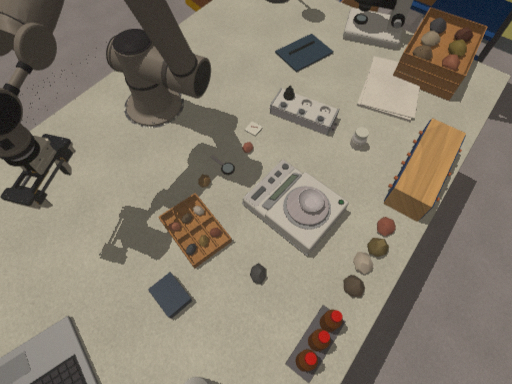

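The top view shows the balance at px (247,150), with its key row at v≈188. The socket unit is at (110,225), with the plug at (103,256) and its switch near (127,252). I'll enlarge this area.

```bash
python3 - <<'E'
import cv2
i=cv2.imread("pics/top0.png")
a=cv2.resize(i[170:285,75:155],None,fx=5,fy=5,interpolation=3)
b=cv2.resize(i[90:210,195:300],None,fx=4.8,fy=4.8,interpolation=3)[:575]
import numpy as np
b=b[:575,:400+0] if 0 else b
c=np.hstack([a,cv2.resize(i[130:245,200:280],None,fx=5,fy=5,interpolation=3)])
cv2.imwrite("pics/crop.png",cv2.convertScaleAbs(c,alpha=1.5))
E
```

```text
(no output)
```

View pics/crop.png

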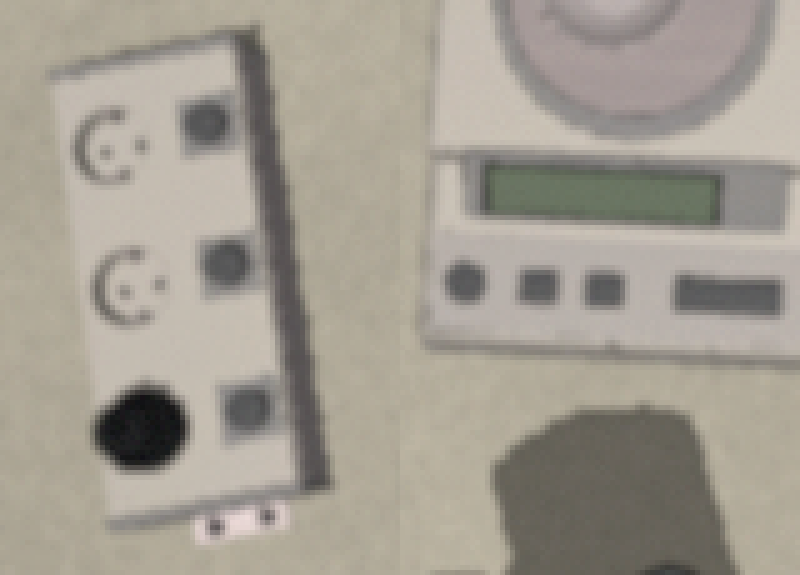

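Crop: the switches are at (206,123), (227,263) and (248,408), with the one beside the plug last. The power button is at (466,283), menu (539,287), print (604,290) and tare (727,295). Next I convert these and check the spacings.

```bash
cat >h.py <<'E'
from bench import r
import cv2,numpy as np
def ray(n,px,z):
    c=r.camera_params(n);R=cv2.Rodrigues(np.array(c["rvec"]))[0];o=-R.T@np.array(c["tvec"]).ravel()
    d=R.T@np.linalg.inv(c["K"])@[px[0],px[1],1];return o+d*(z-o[2])/d[2]
def proj(n,p):
    c=r.camera_params(n);return cv2.projectPoints(np.array(p,float).reshape(-1,1,3),np.array(c["rvec"]),np.array(c["tvec"]),np.array(c["K"]),None)[0].reshape(-1,2)
E
python3 - <<'E'
from h import *
P={}
for k,(u,v),o,z in [("far",(206,123),(75,170),.059),("mid",(227,263),(75,170),.059),("plug",(248,408),(75,170),.059),("power",(66,283),(200,130),.058),("menu",(139,287),(200,130),.057),("print",(204,290),(200,130),.057),("tare",(327,295),(200,130),.057)]:
    P[k]=ray("top",(o[0]+(u+.5)/5-.5,o[1]+(v+.5)/5-.5),z);print(k,P[k].round(4))
d=lambda a,b:np.linalg.norm(P[a]-P[b]).round(4)
print(d("far","mid"),d("mid","plug"),d("power","menu"),d("menu","print"),d("power","tare"))
t=P["plug"]-P["mid"];print(np.degrees(np.arctan2(t[1],t[0])))
print(proj("scene",[P["plug"],P["power"],P["tare"]]))
E
```

```text
far [0.5732 0.2952 0.059 ]
mid [0.5007 0.2811 0.059 ]
plug [0.4274 0.2672 0.059 ]
power [0.5897 0.0447 0.058 ]
menu [0.587  0.0072 0.057 ]
print [ 0.5848 -0.0263  0.057 ]
tare [ 0.581  -0.0895  0.057 ]
0.0739 0.0746 0.0377 0.0336 0.1345
-169.26008940884398
[[282.27997294 102.91814721]
 [283.82648836 164.55787025]
 [257.71257039 191.0781659 ]]
```

The spacings agree with the drawing: 75, 38, 34 and 136 mm. I shut the fingers, turn the tool to yaw≈0 and travel high.

Request:
{"api": "step_arm", "payload": {"fingers": 1, "xyz": [[0, 0, 0], [0, 0, 0], [0, 0, 0], [0.1, 0, 0], [0.1, 0, 0], [0.1, 0, 0], [0.1, 0, 0], [0, -0.1, 0], [0, -0.1, 0], [0, -0.1, 0]], "twist": [[0, 0, 0.087], [0, 0, 0.087], [0, 0, 0.087], [0, 0, 0], [0, 0, 0], [0, 0, 0], [0, 0, 0], [0, 0, 0], [0, 0, 0], [0, 0, 0]]}}

```text
t: 1.35
tool_pos: [0.4091, -0.3298, 0.2259]
tool_rot: [-3.141, 0.0, 0.001]
force: [0.1, -0.2, 0.3]
grip_width: 0.0008
grasp_force: 0.0
```

Request:
{"api": "step_arm", "payload": {"xyz": [[0, -0.1, 0], [0, -0.1, 0], [0, -0.1, 0], [0, -0.1, 0], [0, -0.1, 0], [0, -0.1, 0], [0, -0.1, 0], [0, -0.1, 0], [0, -0.1, 0], [0, -0.1, 0]], "twist": [[0, 0, 0], [0, 0, 0], [0, 0, 0], [0, 0, 0], [0, 0, 0], [0, 0, 0], [0, 0, 0], [0, 0, 0], [0, 0, 0], [0, 0, 0]]}}

```text
t: 2.6
tool_pos: [0.4089, 0.17, 0.2265]
tool_rot: [3.141, -0.0, -0.0]
force: [0.6, 0.7, 0.3]
grip_width: 0.0005
grasp_force: 0.0
```

Request:
{"api": "step_arm", "payload": {"xyz": [[0.018, -0.1, 0], [0.0184, -0.094, 0], [0, 0, 0.08], [0, 0, 0.08], [0, 0, 0.06], [0, 0, 0]], "twist": [[0, 0, 0], [0, 0, -0.1], [0, 0, 0], [0, 0, 0], [0, 0, 0], [0, 0, 0]]}}

```text
t: 3.35
tool_pos: [0.4259, 0.2648, 0.1146]
tool_rot: [3.13, 0.246, -0.008]
force: [0.3, -0.8, 0.7]
grip_width: 0.0004
grasp_force: 0.0
```

```bash
python3 - <<'E'
from h import *
s=r.sense();print(s["tool_pos"],s["tool_rot"],s["force"],proj("scene",s["tool_pos"]),proj("top",s["tool_pos"]),proj("scene",[.4274,.2672,.059]))
i=r.get_image("scene")[:,:,::-1];j=r.get_image("top")[:,:,::-1]
cv2.imwrite("pics/c1.png",np.hstack([cv2.resize(i[50:150,232:332],None,fx=4,fy=4,interpolation=2),cv2.resize(j[195:295,77:177],None,fx=4,fy=4,interpolation=2)]))
E
```

```text
[0.42589761 0.26475192 0.1146338 ] [ 3.12999385  0.24621621 -0.00845905] [ 0.3485143  -0.78614203  0.66176223] [[282.75084376  92.28709797]] [[116.38313222 251.53575945]] [[282.27546439 102.91697802]]
```

View pics/c1.png

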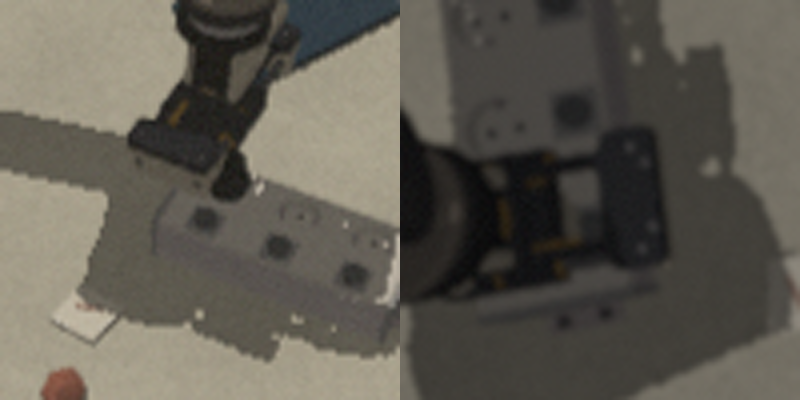

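The gripper stands over the plug's switch at (590,225) in the top crop. The body's underside is at about 0.18 m, well over the plug. I correct about 3 mm sideways and go down to just above the switch.

Request:
{"api": "step_arm", "payload": {"xyz": [[0.004, -0.005, 0], [0, 0, 0.04], [0, 0, 0.04], [0, 0, 0.01], [0, 0, 0], [0, 0, 0]], "twist": [[0, 0, 0], [0, 0, 0], [0, 0, 0], [0, 0, 0], [0, 0, 0], [0, 0, 0]]}}

```text
t: 4.2
tool_pos: [0.4298, 0.2685, 0.0727]
tool_rot: [-3.131, -0.246, -0.003]
force: [-0.7, -0.1, -0.5]
grip_width: 0.0003
grasp_force: 0.0
```

Request:
{"api": "step_arm", "payload": {"xyz": [[-0.004, 0.002, 0.01], [0, 0, 0.01], [0, 0, 0.006], [0, 0, 0.003], [0, 0, 0], [0, 0, 0]], "twist": [[0, 0, 0], [0, 0, 0], [0, 0, 0], [0, 0, 0], [0, 0, 0], [0, 0, 0]]}}

```text
t: 4.95
tool_pos: [0.4274, 0.2669, 0.0571]
tool_rot: [-3.132, -0.246, -0.0]
force: [0.4, -0.7, -0.4]
grip_width: 0.0004
grasp_force: 0.0
```

Request:
{"api": "step_arm", "payload": {"xyz": [[0, 0, 0.003], [0, 0, 0], [0, 0, 0]], "twist": [[0, 0, 0], [0, 0, 0], [0, 0, 0]]}}

```text
t: 5.32
tool_pos: [0.4275, 0.267, 0.0557]
tool_rot: [-3.132, -0.246, -0.001]
force: [0.9, -0.1, 0.9]
grip_width: 0.0003
grasp_force: 0.8
```

```bash
python3 - <<'E'
from h import *
s=r.sense();print(s["tool_pos"],s["force"],s["torque"])
E
```

```text
[0.42748347 0.26698949 0.05574822] [ 0.89141727 -0.13950854  0.92197259] [ 0.0611842  -0.01089204 -0.04406686]
```

Request:
{"api": "step_arm", "payload": {"xyz": [[0, 0, 0.003], [0, 0, 0], [0, 0, 0]], "twist": [[0, 0, 0], [0, 0, 0], [0, 0, 0]]}}

```text
t: 5.7
tool_pos: [0.4275, 0.267, 0.0543]
tool_rot: [-3.132, -0.246, -0.001]
force: [0.5, 0.8, 4.0]
grip_width: 0.0003
grasp_force: 1.7
```

Request:
{"api": "step_arm", "payload": {"xyz": [[0, 0, 0.003], [0, 0, 0], [0, 0, 0]], "twist": [[0, 0, 0], [0, 0, 0], [0, 0, 0]]}}

```text
t: 6.08
tool_pos: [0.4275, 0.267, 0.0532]
tool_rot: [-3.132, -0.246, -0.001]
force: [-0.5, -0.4, 7.9]
grip_width: 0.0004
grasp_force: 4.1
```

7.9 N at z = 0.0532 matches the cushion curve, so the switch is fully in. I go up, turn to the balance's heading and move over the power button.

Request:
{"api": "step_arm", "payload": {"xyz": [[0, 0, -0.06], [0, 0, -0.1], [0, 0, -0.02], [0, 0, 0], [0, 0, 0], [0, 0, 0]], "twist": [[0, 0, 0], [0, 0, 0], [0, 0, 0], [0, 0, 0.1], [0, 0, 0.041], [0, 0, 0]]}}

```text
t: 6.82
tool_pos: [0.4267, 0.2666, 0.1416]
tool_rot: [3.139, -0.1, -0.003]
force: [-0.4, -0.3, -0.1]
grip_width: 0.0002
grasp_force: 0.0
```

Request:
{"api": "step_arm", "payload": {"xyz": [[0.059, 0.07, 0], [0.059, 0.07, 0], [0.059, 0.07, 0], [0.059, 0.07, 0], [0.059, 0.07, 0], [0.059, 0.072, 0], [0, 0, 0], [0, 0, 0]], "twist": [[0, 0, 0], [0, 0, 0], [0, 0, 0], [0, 0, 0], [0, 0, 0], [0, 0, 0], [0, 0, 0], [0, 0, 0]]}}

```text
t: 7.82
tool_pos: [0.5895, 0.0452, 0.1418]
tool_rot: [-3.14, 0.101, 0.003]
force: [-0.4, 0.8, -0.1]
grip_width: 0.0001
grasp_force: 0.0
```

```bash
python3 - <<'E'
from h import *
s=r.sense();print(s["tool_pos"],s["tool_rot"],s["force"],proj("scene",s["tool_pos"]),proj("scene",[.5897,.0447,.058]))
i=r.get_image("scene")[:,:,::-1];j=r.get_image("top")[:,:,::-1]
cv2.imwrite("pics/c2.png",cv2.convertScaleAbs(np.hstack([cv2.resize(i[60:220,215:345],None,fx=4,fy=4,interpolation=2)[:600,:400],cv2.resize(j[100:250,190:290],None,fx=4,fy=4,interpolation=2)]),alpha=1.4))
E
```

```text
[0.58952305 0.04516059 0.14178706] [-3.13969325  0.10066364  0.00327755] [-0.37705921  0.81679107 -0.07997596] [[286.05994945 149.82003718]] [[283.83780157 164.56404707]]
```

View pics/c2.png

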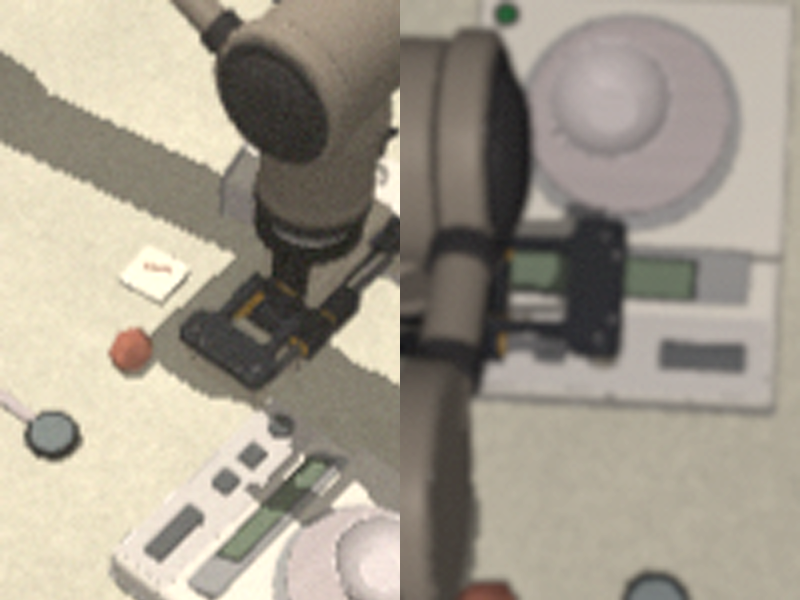

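The power button shows at (282,425) in the scene crop, within a few mm of my estimate, and the hand is right over it. I descend.

Request:
{"api": "step_arm", "payload": {"xyz": [[0.002, 0.002, 0.05], [0, 0, 0.05], [0, 0, 0.03], [0, 0, 0.015], [0, 0, 0], [0, 0, 0]], "twist": [[0, 0, 0], [0, 0, 0], [0, 0, 0], [0, 0, 0], [0, 0, 0], [0, 0, 0]]}}

```text
t: 8.68
tool_pos: [0.5918, 0.0439, 0.0711]
tool_rot: [3.14, -0.101, 0.003]
force: [-0.2, 0.4, 1.4]
grip_width: 0.0004
grasp_force: 0.0
```

Request:
{"api": "step_arm", "payload": {"xyz": [[0, 0, 0.01], [0, 0, 0.006], [0, 0, 0.003], [0, 0, 0], [0, 0, 0]], "twist": [[0, 0, 0], [0, 0, 0], [0, 0, 0], [0, 0, 0], [0, 0, 0]]}}

```text
t: 9.3
tool_pos: [0.5913, 0.0438, 0.0608]
tool_rot: [3.14, -0.102, 0.0]
force: [-0.7, -0.8, 0.9]
grip_width: 0.0006
grasp_force: 0.0
```

Request:
{"api": "step_arm", "payload": {"xyz": [[0, 0, 0.004], [0, 0, 0.004], [0, 0, 0], [0, 0, 0]], "twist": [[0, 0, 0], [0, 0, 0], [0, 0, 0], [0, 0, 0]]}}

```text
t: 9.8
tool_pos: [0.5914, 0.0438, 0.0567]
tool_rot: [3.14, -0.101, 0.001]
force: [0.4, 1.2, 1.0]
grip_width: 0.0004
grasp_force: 0.5
```

Request:
{"api": "step_arm", "payload": {"xyz": [[0, 0, 0.003], [0, 0, 0], [0, 0, 0]], "twist": [[0, 0, 0], [0, 0, 0], [0, 0, 0]]}}

```text
t: 10.18
tool_pos: [0.5914, 0.0438, 0.0553]
tool_rot: [3.14, -0.101, 0.0]
force: [0.1, -0.4, 2.5]
grip_width: 0.0004
grasp_force: 1.2
```

Request:
{"api": "step_arm", "payload": {"xyz": [[0, 0, 0.003], [0, 0, 0], [0, 0, 0]], "twist": [[0, 0, 0], [0, 0, 0], [0, 0, 0]]}}

```text
t: 10.55
tool_pos: [0.5914, 0.0438, 0.0541]
tool_rot: [3.14, -0.101, 0.001]
force: [-0.9, 0.4, 5.2]
grip_width: 0.0005
grasp_force: 2.8
```

Request:
{"api": "step_arm", "payload": {"xyz": [[0, 0, 0.003], [0, 0, 0], [0, 0, 0]], "twist": [[0, 0, 0], [0, 0, 0], [0, 0, 0]]}}

```text
t: 10.92
tool_pos: [0.5914, 0.0438, 0.053]
tool_rot: [3.14, -0.101, 0.001]
force: [-1.1, 0.5, 8.2]
grip_width: 0.0004
grasp_force: 4.4
```

8.2 N at z = 0.053 means the power button is fully in. I lift and move 134 mm along the row to the tare key.

Request:
{"api": "step_arm", "payload": {"xyz": [[0, 0, -0.06], [0, 0, -0.04], [-0.002, 0.09, 0], [0, 0.09, 0], [0, 0.087, 0], [0, 0, 0], [0, 0, 0]], "twist": [[0, 0, 0], [0, 0, 0], [0, 0, 0], [0, 0, 0], [0, 0, 0], [0, 0, 0], [0, 0, 0]]}}

```text
t: 11.8
tool_pos: [0.5813, -0.0888, 0.1017]
tool_rot: [-3.139, 0.102, 0.002]
force: [0.0, -0.3, -0.1]
grip_width: 0.0007
grasp_force: 0.0
```

Request:
{"api": "step_arm", "payload": {"xyz": [[0, 0, 0.04], [0, 0, 0.03], [0, 0, 0.01], [0, 0, 0], [0, 0, 0]], "twist": [[0, 0, 0], [0, 0, 0], [0, 0, 0], [0, 0, 0], [0, 0, 0]]}}

```text
t: 12.42
tool_pos: [0.5821, -0.0893, 0.0628]
tool_rot: [3.14, -0.101, 0.002]
force: [-0.1, -1.3, -0.0]
grip_width: 0.0005
grasp_force: 0.0
```

Request:
{"api": "step_arm", "payload": {"xyz": [[0, 0, 0.008], [0, 0, 0.005], [0, 0, 0.003], [0, 0, 0], [0, 0, 0]], "twist": [[0, 0, 0], [0, 0, 0], [0, 0, 0], [0, 0, 0], [0, 0, 0]]}}

```text
t: 13.05
tool_pos: [0.5818, -0.0894, 0.0545]
tool_rot: [3.14, -0.102, 0.001]
force: [-0.5, -0.2, 3.2]
grip_width: 0.0007
grasp_force: 1.5
```

Request:
{"api": "step_arm", "payload": {"xyz": [[0, 0, 0.003], [0, 0, 0], [0, 0, 0]], "twist": [[0, 0, 0], [0, 0, 0], [0, 0, 0]]}}

```text
t: 13.42
tool_pos: [0.5819, -0.0894, 0.0534]
tool_rot: [3.14, -0.101, 0.001]
force: [-1.3, 0.2, 8.0]
grip_width: 0.0005
grasp_force: 3.7
```

8 N: the tare key is fully down on its cushion. I release it and lift clear.

Request:
{"api": "step_arm", "payload": {"xyz": [[0, 0, -0.06], [0, 0, -0.1], [0, 0, -0.1], [0, 0, -0.05], [-0.08, 0, 0], [-0.08, 0, 0], [-0.08, 0, 0], [0, 0, 0], [0, 0, 0]], "twist": [[0, 0, 0], [0, 0, 0], [0, 0, 0], [0, 0, 0], [0, 0, 0], [0, 0, 0], [0, 0, 0], [0, 0, 0], [0, 0, 0]]}}

```text
t: 14.55
tool_pos: [0.4627, -0.0818, 0.2079]
tool_rot: [3.14, -0.102, 0.002]
force: [-0.7, -0.0, 0.2]
grip_width: 0.0003
grasp_force: 0.0
```

```bash
python3 - <<'E'
from h import *
i=r.get_image("scene")[:,:,::-1]
cv2.imwrite("pics/c3.png",cv2.resize(i[80:230,180:380],None,fx=4,fy=4,interpolation=2))
E
```

```text
(no output)
```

View pics/c3.png

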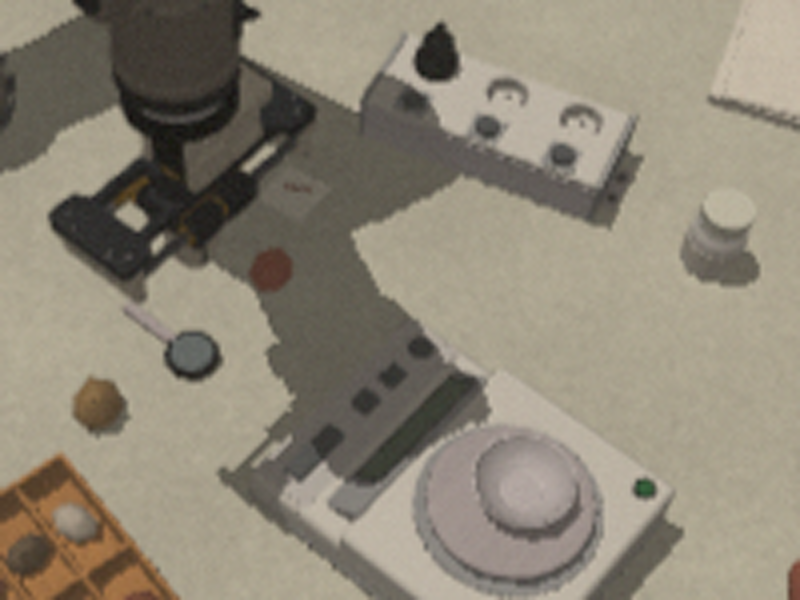

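The hand is clear. The dish at (527,485) and the bystanders are in place, the power button at (423,345) and the plug's switch at (412,100) look low, and the tare key is up.

```bash
python3 -c "
from bench import r
print(r.close_job())"
```

```text
the job is handed in; nothing more can be done
None
```

I pushed in the plug's switch and then the power button, pressed and released the tare key, and handed the job in with the hand clear; the forces (about 8 N each) showed all three going fully down, but no verdict came back.

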